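Put the composite syringe away and wedge the case lid shut

TASK

Lay the orange-capped composite syringe in the well of the light-tight teal case. Then set the pale lid into the case's tapered dovetail ways, narrow end first, and slide it home until it wedges tight, covering the well, and let go of it. Leave the green syringe, the dropper bottle and the glass dish where they are.

Things in the scene. Friction and masses are not known exactly. Their poses are not given: they have to be found in the camera images.
- case: Teal tray-like case, fixed to the worktop, 33.5 mm high. Origin: on its underside, on the centre line. +x: the way the lid slides home; y across; z up. Reaches from x = -75 mm (open end, lid enters here) to +88 mm (closed end), y = +-67 mm. A flat ledge at z = 22 mm carries the lid round a well. Home: the lid's origin at about x = 0, y = 0, z = 22 mm here, axes alike; a stop wall is 5 mm beyond.
- case_well (a point): Centre of the well's floor, at x = 3, y = 0, z = 5 mm in the case's frame; axes as the case's. The well is a rectangle 130 mm long (case x -62 to +68) by 70 mm wide (y +-35), with upright walls to the ledge, 17 mm deep.
- case_mouth (a point): Middle of the open end at ledge height (case x = -75, y = 0, z = 22 mm); axes as the case's. Two smooth ways line the ledge, from z = 22 to 33.5 mm, leaning 20 degrees inward (undercut: 3.6 mm overhang at z = 32 mm) and converging 6 degrees per side: at ledge height 116 mm apart here, 84 mm apart at case x = +75 mm.
- case_entry (a point): Where the lid's origin may be lowered straight down on the ledge, 65 mm short of home (case x = -65, y = 0, z = 22 mm): there the lid, square to the case, clears the overhangs by about 3 mm either side and its wide end hangs out of the open end. From here it slides along +x, under the overhangs, until both edges wedge.
- lid: Pale plastic lid with a black grip bar, loose, 0.16 to 0.29 kg. Plate 150 mm long (x), 10 mm thick, tapering in plan from 116 mm wide at its -x end to 84 mm at its +x end (underside; bevelled like a dovetail, 3.6 mm less per side at the top). Origin: centre of the underside; z up. Three dark ribs mark the narrow end.
- lid_grip (a point): Middle of the upright grip bar, 28 mm above the lid's underside, over its origin. Bar: 14 mm thick along lid x, 60 mm long along y, from 10 to 40 mm above the underside. A push of about 8 to 15 N along +x wedges the lid, and it stays wedged when released. Gripped askew it binds early; pushed loosely it straightens itself.
- orange_syringe: Composite syringe with an orange cap end and orange label, 109 mm long along its x axis, round barrel 11 mm across from x = -28 to +39 mm, cap beyond to +54 mm, plunger at -x, a flange 24 mm wide at x = -28 mm; about 20 g. Origin: under its middle, on the surface it lies on, 6 mm below the barrel's axis. Its x axis is level when lying.
- green_syringe: The same syringe with a green cap and label; to be left alone.
- bottle: Dropper bottle with a blue cap, 26 mm across, 68 mm tall, upright; origin at the centre of its foot. To be left alone.
- dappen: Small octagonal glass dish, 31 mm across, 26 mm tall; origin at the centre of its foot. To be left alone.
Not all that is in view belongs to the job. Leave any red look-alike of the orange_syringe alone.

How it is judged:
By the outcome, as a careful person would: the job done as asked, in the order asked, and still so for the second after the job is handed in, with the robot touching nothing.
It also fails if it takes over 54 s, if anything falls off the work surface, if the arm or the gripper's body presses on something with over 40 N, if the wrist force passes 120 N, or if a joint passes its speed limit or range.

ROBOT

A 7-joint arm with a two-finger parallel gripper is mounted at the origin on a cart in front of the work surface, level with it; the furniture and walls round the work are solid. World frame = base frame: x ahead of the robot, y to its left, z up, the work surface at z = 0. Lengths are in m, angles in rad, forces in N, time in s.
With the tool pointing down it reaches from about 0.425 to 0.825 m from the base axis. Payload 3.6 kg.
Tool frame: the origin (TCP) lies between the finger pads; the fingertips stand 11 mm ahead of it and the grasp point (between the pads) lies 8 mm behind it; y points along the fingers, x is the direction in which the jaws open and shut, and the axes are right-handed (so a half turn about y gives the same grasp; the last joint's range is limited). The gripper opens to 93 mm and grips with 3 to 60 N. Pads are 15 mm wide; open, the fingers measure 128 mm over their backs; the gripper's body (75 mm by 188 mm) begins 65 mm behind the grasp point.
Start: joints at [-1.24, 0.615, -0.013, 1.423, 0.008, 1.103, -0.04], TCP at [0.228, 0.609, 0.23] pointing down, gripper open.
Joint ranges: [-3.12, 3.12], [-0.3, 2.06], [-1.34, 1.32], [0.26, 2.42], [-1.36, 4.5], [0.01, 1.98], [-2.84, 2.84]. Speed limits (rad/s): [2.79, 2.79, 3.14, 3.14, 3.14, 3.14, 3.14].

INTERFACE

Orientations are given as a unit quaternion [w, x, y, z].
In Python, from rig import monitor, viewer, arm gives the robot as it stands.
- The arm moves only by the tool send_rows, never from a script. Its argument "steps" is text: rows parted by semicolons, each of 7 numbers parted by spaces: the shift along the tool's x, y, z in m, then the turn, a rotation vector about the tool's x, y, z in degrees, then the finger opening in m, from 0 to 0.093. A call has 1 to 20 rows; each row is the pose to reach, as a shift and turn from the pose measured when the call began, along the tool's axes at that moment; what a row does not reach only later rows make up. A row lasts 1/8 s, in which the tool goes at most 62.5 mm and 10.7 degrees, less where a joint would pass 70% of its speed; a pose out of reach is approached as far as the arm can. A call with a gripper value outside its range is refused whole. The fingers move at their own pace and stop on an object; "newtons" is the grip in N (left out, the last holds). Time passes only in rows, so rows that repeat a pose let the fingers close. It gives the time, the measured TCP pose, the force and the opening at its end, in the units of the state.
- monitor.sense(): the state, without advancing time (a new reading comes with each control period).
- viewer.capture(name): name is "scene" or "top"; returns the picture (384x512x3 uint8, red, green, blue); there is no depth.
- viewer.camera_params(name): a dict with "camera_matrix" (3x3 intrinsics, pixels), "k1" (the pictures are not rectified: a ray, as slopes to the right and down, at radius r is drawn at 1 + k1 r^2 times it, then the intrinsics apply), "rvec" (rotation vector, rad) and "tvec" (3), from world to camera coordinates, as OpenCV has them. Camera axes: x right, y down, z forward; pixel columns grow to the right and rows downward; lengths in m; the calibration is good to about 2 mm. A picture is of the moment at which its call begins. camera_params takes no time and is no camera call.
- arm.hand_in(): hands the job in, once; it reports no verdict.
Trained networks look in the newest picture that a camera, given by its name, has taken for a name from the list of things; names that differ only in an ending like _2 or _b are one class to them, and where a whole thing is asked for, a point or a joint stands for the part that bears it (a point fixed in the world has none). Each returns a list of dicts, best first, with "score" (0 to 1); they miss things now and then, are a little off and sometimes report something else, mostly with a low value. They report only what shows in the picture. A call takes as long as a camera call. They do not tell look-alikes from the thing itself.
- viewer.regions_of(camera, label): "mask" (384x512 bool, what is visible of it) and "box" ([centre column, centre row, width, height] in pixels, round what is visible of it).
The state is a dict: "t": time; "joint_positions": joint angles; "dq": joint speeds; "effort": joint torques, N m; "tool_pos": TCP position; "eef_rot": TCP orientation; "ft_force": force on the tool from outside, world axes, zero at the start; "wrist_torque": the same for the moment, N m; "finger_gap": finger opening in m.
Only numpy, scipy, OpenCV 4.12 (cv2) and the standard library are available. Lean on these libraries where they do the work, as an engineer would, in place of code of your own. Each camera call takes 0.05 s, during which the arm holds its last target.

## Working session

There is one attempt and no reset: what is moved stays moved. The work goes in short steps, Python scripts to look and compute and a tool call to move; the robot and the scene stay as the last step left them, time stands still between calls to the robot, and variables do not carry over. Pictures are saved under pics/ and viewed, and the job is handed in when it is done.

Besides the shell and the picture viewer there is one more tool, called after ">>>" as name(argument=value, ...), one argument or row to a line, values as JSON. send_rows: Moves the arm, as the interface text tells. Its arguments: {"type":"object","properties":{"steps":{"type":"string"},"newtons":{"type":"number"}},"required":["steps"]}

```bash
ls; mkdir -p pics; python3 - <<'E'
from rig import monitor, viewer, arm
import cv2, numpy as np
s=monitor.sense()
for k,v in s.items(): print(k,np.round(v,4))
for n in ("scene","top"):
    p=viewer.capture(n); cv2.imwrite(f"pics/{n}0.png",cv2.resize(p[:,:,::-1],(800,600),interpolation=cv2.INTER_CUBIC))
    print(n,viewer.camera_params(n))
E
```

```text
pics
t 0.0
joint_positions [-1.2395  0.6159 -0.0126  1.4248  0.0081  1.1034 -0.0404]
dq [-0.0002 -0.0003  0.0002 -0.0006  0.0011  0.001  -0.    ]
effort [-2.00000e-04 -4.58943e+01  2.08800e-01 -1.65743e+01 -6.11000e-02
  2.05000e-02  2.00000e-04]
tool_pos [0.2273 0.6082 0.2285]
eef_rot [-0.5805  0.5815  0.4024 -0.4038]
ft_force [ 0.1875 -0.032  -0.1536]
wrist_torque [ 0.0413  0.0102 -0.0274]
finger_gap 0.0933
scene {'camera_matrix': array([[392.23578737,   0.        , 256.42160476],
       [  0.        , 392.23578737, 192.13626445],
       [  0.        ,   0.        ,   1.        ]]), 'k1': -0.09525058962511844, 'rvec': array([ 1.08864396, -2.32383507,  1.05828905]), 'tvec': array([0.31181258, 0.26386462, 0.80428846])}
top {'camera_matrix': array([[474.61937435,   0.        , 254.69193662],
       [  0.        , 474.61937435, 184.0030036 ],
       [  0.        ,   0.        ,   1.        ]]), 'k1': -0.05367510819631108, 'rvec': array([ 2.1715395 , -2.1761313 ,  0.06931954]), 'tvec': array([0.02651949, 0.45658267, 1.35534463])}
```

View pics/scene0.png

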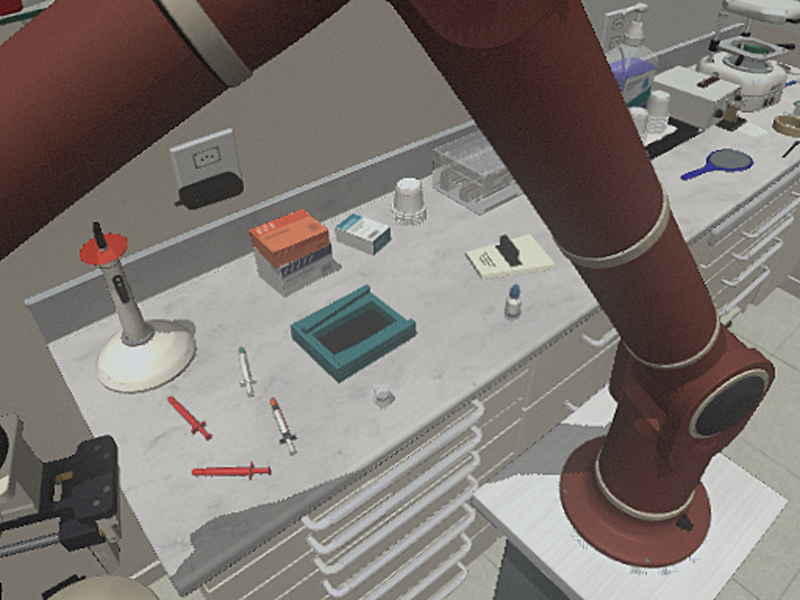

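View pics/top0.png

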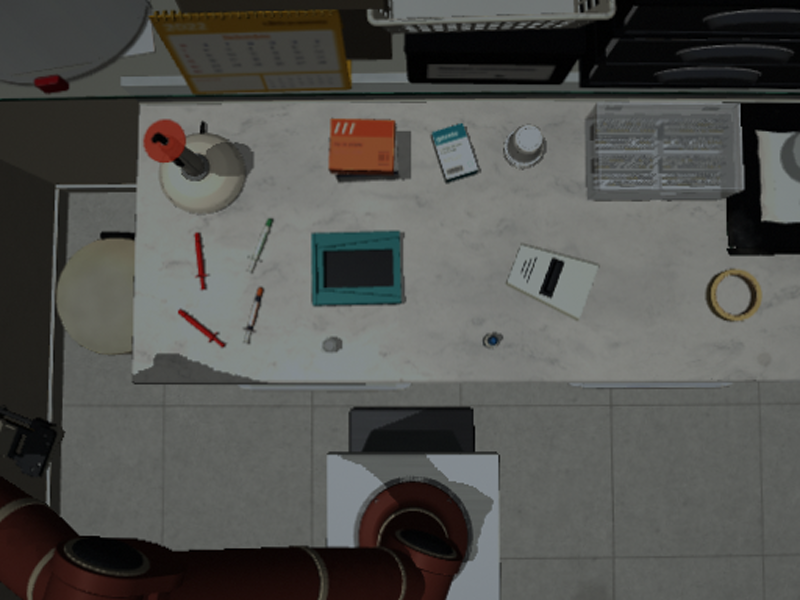

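```bash
cat > h.py <<'E'
import numpy as np, cv2
from scipy.spatial.transform import Rotation as R
from scipy.optimize import least_squares
from rig import monitor, viewer, arm
P={n:viewer.camera_params(n) for n in("scene","top")}
def proj(cam,X):
    p=P[cam];K=p["camera_matrix"];d=np.array([p["k1"],0,0,0.])
    return cv2.projectPoints(np.atleast_2d(X).astype(float),p["rvec"],p["tvec"],K,d)[0][:,0]
def back(cam,uv,z):
    p=P[cam];K=p["camera_matrix"];d=np.array([p["k1"],0,0,0.])
    n=cv2.undistortPoints(np.atleast_2d(uv).astype(float)[:,None],K,d)[:,0]
    r=np.c_[n,np.ones(len(n))]
    Rm=cv2.Rodrigues(p["rvec"])[0];w=r@Rm;c=-Rm.T@p["tvec"]
    return c+w*((z-c[2])/w[:,2])[:,None]
def cap(n): return viewer.capture(n)
def crop(img,u0,v0,u1,v1,name,s=6):
    c=img[v0:v1,u0:u1,::-1].astype(float)
    c=np.clip(c*1.6,0,255).astype(np.uint8)
    cv2.imwrite("pics/"+name,cv2.resize(c,None,fx=s,fy=s,interpolation=cv2.INTER_CUBIC))
E
python3 - <<'E'
from h import *
im=cap("top")
crop(im,140,130,270,230,"t_case.png",6)
crop(im,310,145,390,215,"t_lid.png",8)
im2=cap("scene")
crop(im2,170,170,280,255,"s_case.png",7)
for cam in("top","scene"):
  for l in ("case","lid","orange_syringe","green_syringe","bottle","dappen"):
    for r in viewer.regions_of(cam,l)[:4]:
        m=r["mask"];v,u=np.nonzero(m);c=np.array([u.mean(),v.mean()])
        print(cam,l,round(r["score"],2),np.round(r["box"],1),np.round(c,1),np.round(back(cam,c,0.01)[0],3))
        np.save(f"m_{cam}_{l}_{round(r['score']*100)}.npy",m)
E
```

```text
top case 0.78 [228.7 171.4  62.4  47.3] [227.4 171.6] [0.494 0.105 0.01 ]
top lid 0.69 [354.4 179.3  58.9  50.7] [353.5 178.2] [ 0.473 -0.262  0.01 ]
top orange_syringe 0.71 [128.2 210.6  31.1  27.1] [127.8 208.5] [0.386 0.397 0.01 ]
top green_syringe 0.7 [168.4 158.4  17.1  37.1] [166.2 155.8] [0.541 0.286 0.01 ]
top bottle 0.54 [314.8 215.6  16.3   8.7] [313.6 217.1] [ 0.361 -0.145  0.01 ]
top dappen 0.54 [211.3 219.9  12.6   9.3] [210.  220.3] [0.352 0.155 0.01 ]
scene case 0.94 [227.4 213.   78.5  61. ] [224.5 213.3] [0.492 0.107 0.01 ]
scene lid 0.81 [326.2 164.8  52.3  27.5] [325.6 165.1] [ 0.465 -0.253  0.01 ]
scene lid 0.68 [223.6 214.1  79.6  64.9] [224.8 213.2] [0.492 0.106 0.01 ]
scene orange_syringe 0.69 [147.7 302.   44.2  11.3] [147.2 301.2] [0.378 0.397 0.01 ]
scene orange_syringe 0.65 [183.  274.8  12.   29.6] [182.1 276.4] [0.387 0.303 0.01 ]
scene orange_syringe 0.63 [121.5 268.9  27.1  29.1] [120.6 266.7] [0.503 0.401 0.01 ]
scene green_syringe 0.62 [158.4 241.8   8.2  32.1] [157.3 238.9] [0.526 0.29  0.01 ]
scene dappen 0.48 [243.7 252.9  10.   11.2] [244.3 252.5] [0.353 0.151 0.01 ]
```

View pics/t_case.png

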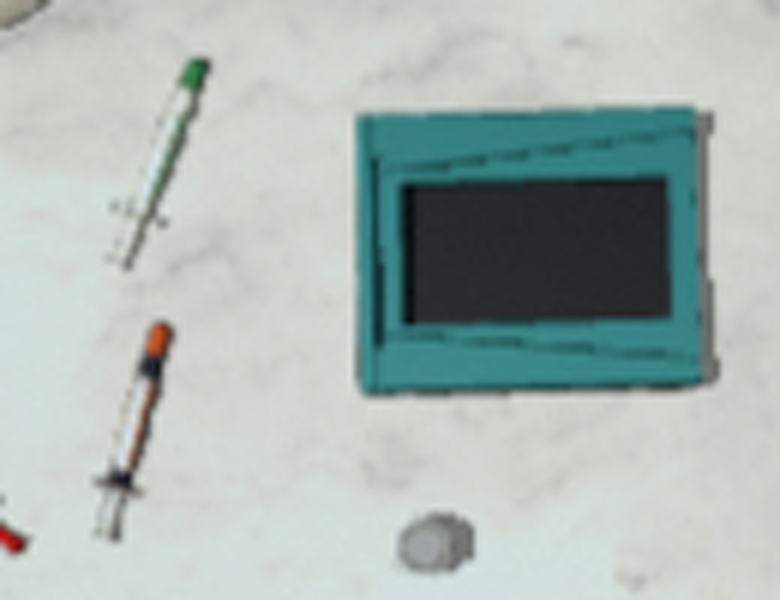

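View pics/t_lid.png

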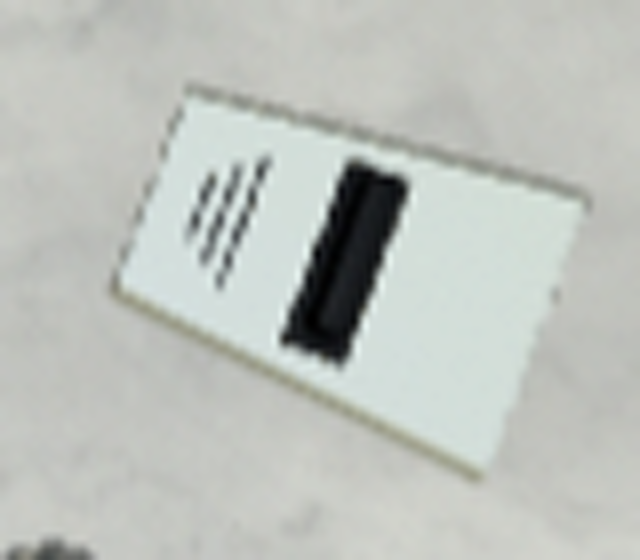

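View pics/s_case.png

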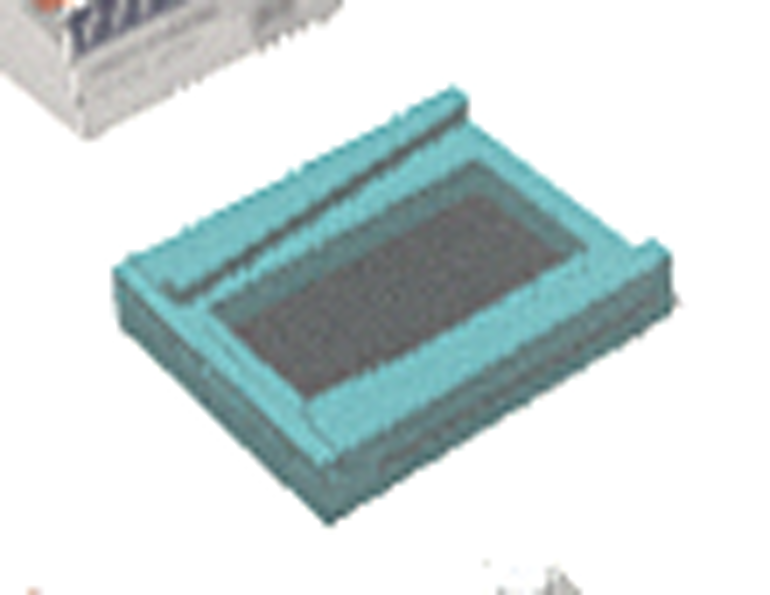

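```bash
cat >> h.py <<'E'
def Tw(p,X):
    X=np.atleast_2d(X);c,s=np.cos(p[2]),np.sin(p[2])
    return np.c_[p[0]+c*X[:,0]-s*X[:,1],p[1]+s*X[:,0]+c*X[:,1],X[:,2]+(p[3] if len(p)>3 else 0)]
def hullimg(cam,W,S=8):
    uv=proj(cam,W);h=cv2.convexHull(uv.astype(np.float32))[:,0]
    im=np.zeros((384,512),np.float32);u0,v0=np.floor(h.min(0)).astype(int)-2;u1,v1=np.ceil(h.max(0)).astype(int)+3
    b=np.zeros(((v1-v0)*S,(u1-u0)*S),np.uint8)
    cv2.fillConvexPoly(b,np.round(((h+0.5-[u0,v0])*S-0.5)*16).astype(np.int32),255,shift=4)
    im[v0:v1,u0:u1]=cv2.resize(b,(u1-u0,v1-v0),interpolation=cv2.INTER_AREA)/255.
    return im
CASE=np.array([[x,y,z] for x in(-.075,.088) for y in(-.067,.067) for z in(0,.0335)])
LID=np.array([[-.075,.058,0],[-.075,-.058,0],[.075,.042,0],[.075,-.042,0],[-.075,.0544,.01],[-.075,-.0544,.01],[.075,.0384,.01],[.075,-.0384,.01]])
E
python3 - <<'E'
from h import *
from scipy.optimize import minimize
ims={n:cap(n) for n in("top","scene")}
M={}
for n,im in ims.items():
    hsv=cv2.cvtColor(im,cv2.COLOR_RGB2HSV)
    m=((hsv[...,0]>82)&(hsv[...,0]<98)&(hsv[...,1]>90)).astype(np.uint8)
    roi=np.zeros_like(m)
    if n=="top": roi[140:205,190:270]=1
    else: roi[175:255,175:275]=1
    m*=roi
    k,l,st,_=cv2.connectedComponentsWithStats(m);i=1+np.argmax(st[1:,4]);m=(l==i).astype(np.uint8)
    c=cv2.findContours(m,cv2.RETR_EXTERNAL,cv2.CHAIN_APPROX_NONE)[0];f=m*0;cv2.drawContours(f,c,-1,1,-1)
    M[n]=f.astype(np.float32);print(n,f.sum(),cv2.boundingRect(c[0]))
def fit(cams):
    f=lambda p:sum(((hullimg(c,Tw(p,CASE))-M[c])**2).sum() for c in cams)
    best=None
    for y0 in(1.5,1.6):
        r=minimize(f,[.5,.1,y0],method="Nelder-Mead",options=dict(initial_simplex=[[.5,.1,y0],[.51,.1,y0],[.5,.11,y0],[.5,.1,y0+.05]],xatol=1e-5,fatol=.1))
        if best is None or r.fun<best.fun: best=r
    return best
for c in(["top"],["scene"],["top","scene"]):
    r=fit(c);print(c,np.round(r.x,4),round(r.fun,1))
p=r.x
# overlay
E_=[]
def seg(a,b):E_.append((a,b))
for z in(.0335,):
  for a,b in(((-.075,-.067),(.088,-.067)),((-.075,.067),(.088,.067)),((-.075,-.067),(-.075,.067)),((.088,-.067),(.088,.067))): seg((*a,z),(*b,z))
for a,b in(((-.062,-.035),(.068,-.035)),((-.062,.035),(.068,.035)),((-.062,-.035),(-.062,.035)),((.068,-.035),(.068,.035))): seg((*a,.022),(*b,.022))
for s in(1,-1): seg((-.075,s*(.058-.0042),.0335),(.075,s*(.042-.0042),.0335))
for n,(u0,v0,u1,v1) in dict(top=(185,135,275,210),scene=(170,170,280,255)).items():
    S=7;c=np.clip(ims[n][v0:v1,u0:u1,::-1]*1.6,0,255).astype(np.uint8);c=cv2.resize(c,None,fx=S,fy=S,interpolation=cv2.INTER_CUBIC)
    for a,b in E_:
        q=proj(n,Tw(p,[a,b]));q=((q+.5-[u0,v0])*S-.5)
        cv2.line(c,*[tuple(int(round(t)) for t in x) for x in q],(0,0,255),1)
    cv2.imwrite(f"pics/ov_{n}.png",c)
E
```

```text
top 2588 (200, 148, 57, 47)
scene 1814 (187, 183, 78, 53)
['top'] [0.4935 0.0967 1.5791] 61.6
['scene'] [0.5179 0.081  1.593 ] 915.9
['top', 'scene'] [0.4946 0.0967 1.5904] 1111.6
```

View pics/ov_top.png

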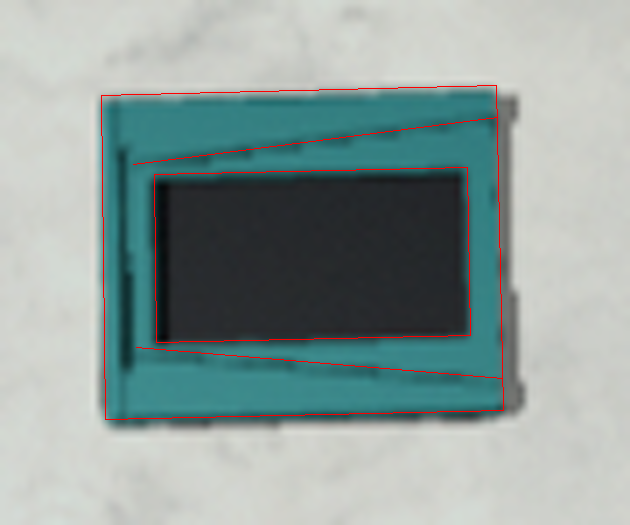

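View pics/ov_scene.png

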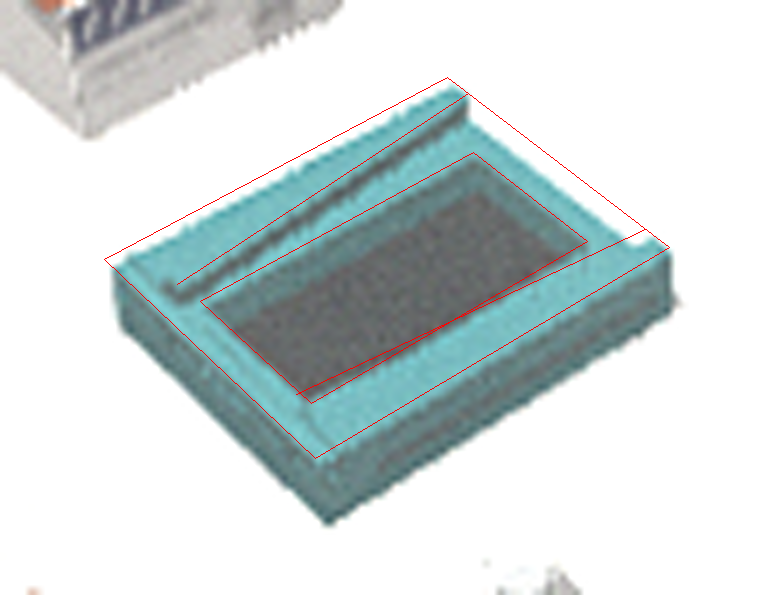

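```bash
cat > fitcase.py <<'E'
from h import *
from scipy.optimize import minimize
ims={n:cap(n) for n in("top","scene")}
M={}
for n,im in ims.items():
    hsv=cv2.cvtColor(im,cv2.COLOR_RGB2HSV)
    m=((hsv[...,0]>78)&(hsv[...,0]<100)&(hsv[...,1]>(90 if n=="top" else 50))).astype(np.uint8)
    roi=np.zeros_like(m)
    if n=="top": roi[140:205,190:270]=1
    else: roi[175:255,175:275]=1
    m*=roi
    m=cv2.morphologyEx(m,cv2.MORPH_CLOSE,np.ones((3,3)))
    k,l,st,_=cv2.connectedComponentsWithStats(m);i=1+np.argmax(st[1:,4]);m=(l==i).astype(np.uint8)
    c=cv2.findContours(m,cv2.RETR_EXTERNAL,cv2.CHAIN_APPROX_NONE)[0];f=m*0;cv2.drawContours(f,c,-1,1,-1)
    M[n]=f.astype(np.float32);print(n,f.sum(),cv2.boundingRect(c[0]))
def fit(cams):
    f=lambda p:sum(((hullimg(c,Tw(p,CASE))-M[c])**2).sum() for c in cams)
    y0=1.58
    return minimize(f,[.5,.1,y0],method="Nelder-Mead",options=dict(initial_simplex=[[.5,.1,y0],[.51,.1,y0],[.5,.11,y0],[.5,.1,y0+.05]],xatol=1e-5,fatol=.1))
S={}
for c in(["top"],["scene"],["top","scene"]):
    r=fit(c);print(c,np.round(r.x,4),round(r.fun,1))
    S[c[-1] if len(c)==1 else "both"]=r.x
E_=[]
def seg(a,b):E_.append((a,b))
for z in(.0335,):
  for a,b in(((-.075,-.067),(.088,-.067)),((-.075,.067),(.088,.067)),((-.075,-.067),(-.075,.067)),((.088,-.067),(.088,.067))): seg((*a,z),(*b,z))
for a,b in(((-.062,-.035),(.068,-.035)),((-.062,.035),(.068,.035)),((-.062,-.035),(-.062,.035)),((.068,-.035),(.068,.035))): seg((*a,.022),(*b,.022))
for s in(1,-1): seg((-.075,s*(.058-.0042),.0335),(.075,s*(.042-.0042),.0335))
out=[]
for n,(u0,v0,u1,v1) in dict(top=(185,135,275,210),scene=(175,175,275,250)).items():
    S_=5;c=np.clip(ims[n][v0:v1,u0:u1,::-1]*1.6,0,255).astype(np.uint8);c=cv2.resize(c,None,fx=S_,fy=S_,interpolation=cv2.INTER_CUBIC)
    for a,b in E_:
        q=proj(n,Tw(S[n],[a,b]));q=((q+.5-[u0,v0])*S_-.5)
        cv2.line(c,*[tuple(int(round(t)) for t in x) for x in q],(0,0,255),1)
    out.append(c[:375,:400] if n=="top" else c[:375,:400])
cv2.imwrite(f"pics/ov2.png",np.hstack(out))
E
python3 fitcase.py
```

```text
top 2587 (200, 148, 57, 47)
scene 2709 (186, 182, 80, 63)
['top'] [0.494  0.0967 1.5892] 63.7
['scene'] [0.4931 0.0964 1.5903] 165.8
['top', 'scene'] [0.4933 0.0967 1.5857] 233.5
```

View pics/ov2.png

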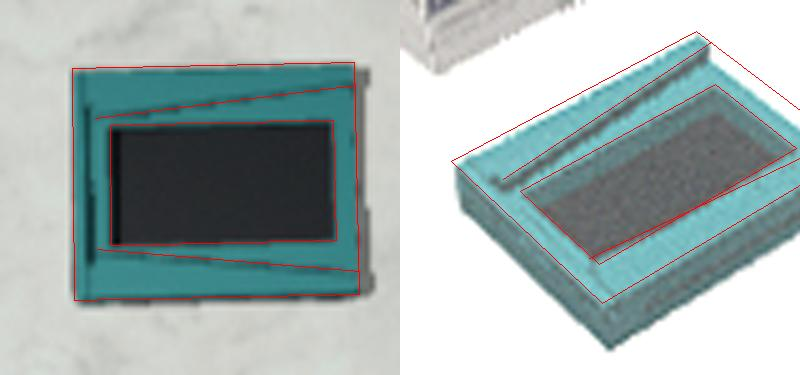

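```bash
cat > p.py <<'E'
s=open('fitcase.py').read()
s=s.replace("S={}","""B=lambda xs,ys,zs:np.array([[x,y,z] for x in xs for y in ys for z in zs])
PARTS=[B((-.075,.088),(-.067,.067),(0,.022)),B((.080,.088),(-.067,.067),(0.022,.0335))]
for s_ in(1,-1): PARTS.append(np.array([[x,y*s_,z] for z,o in((.022,0),(.0335,.0042)) for x,y in((-.075,.067),(.088,.067),(-.075,.058-o),(.088,.0406-o))]))
def rend(c,p): return np.max([hullimg(c,Tw(p,q)) for q in PARTS],0)
S={}""").replace("hullimg(c,Tw(p,CASE))","rend(c,p)").replace("[.5,.1,y0],method","[.494,.097,y0],method")
open('fitcase.py','w').write(s)
E
python3 p.py; python3 fitcase.py
```

```text
top 2589 (200, 148, 57, 47)
scene 2717 (186, 182, 80, 63)
['top'] [0.4939 0.0968 1.5898] 62.0
['scene'] [0.4924 0.0961 1.5887] 81.2
['top', 'scene'] [0.493  0.0968 1.5831] 148.3
```

View pics/ov2.png

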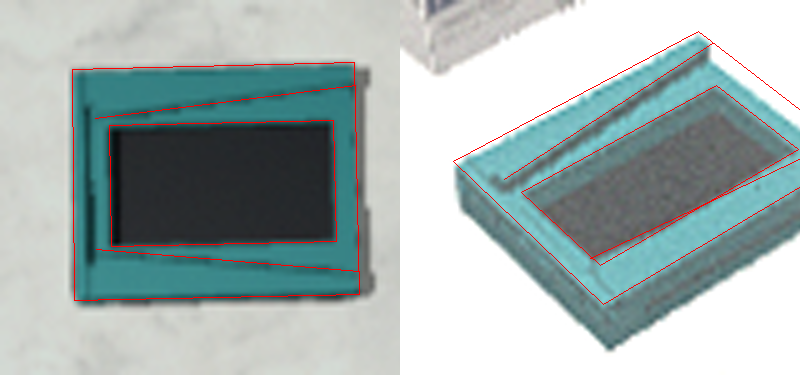

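```bash
cat > fitlid.py <<'E'
from h import *
from scipy.optimize import minimize
S=8
def fitpts(cam,pts,model,p0):
    f=lambda p:(proj(cam,Tw(p,model))-pts).ravel()
    return least_squares(f,p0)
tl=np.array([[188,90],[115,288],[590,203],[482,476.]]);tl=(tl+.5)/8-.5+[310,145]
# narrow is image left. lid y = down-ish in image (as case)
mod=np.array([LID[7],LID[6],LID[5],LID[4]])
r=fitpts("top",tl,mod,[.47,-.26,1.3]);print("lid pts",np.round(r.x,4),np.round(r.fun,2))
ims={n:cap(n) for n in("top","scene")}
L={}
for n in ims:
    m=viewer.regions_of(n,"lid")[0]["mask"].astype(np.float32)
    f=lambda p:((hullimg(n,Tw(p,LID))-m)**2).sum()
    p0=r.x
    q=minimize(f,p0,method="Nelder-Mead",options=dict(initial_simplex=[p0,p0+[.01,0,0],p0+[0,.01,0],p0+[0,0,.1]]))
    print(n,"lid mask",np.round(q.x,4),round(q.fun),m.sum()); L[n]=q.x
# syringe
sy=np.array([[162,323],[109,542.]]);sy=(sy+.5)/6-.5+[140,130]
b=back("top",sy,.006);d=b[0]-b[1];print("syr",np.round(b,4),np.linalg.norm(d),"yaw",np.arctan2(d[1],d[0]),"mid",np.round(b.mean(0),4))
sc=ims["scene"];crop(sc,165,245,200,295,"s_syr.png",10);crop(sc,290,145,365,185,"s_lid.png",10)
s=monitor.sense();w,x,y,z=s["eef_rot"];Rt=R.from_quat([x,y,z,w]).as_matrix();print(np.round(Rt,3))
BAR=[[x,y,z] for x in(-.007,.007) for y in(-.03,.03) for z in(.01,.04)]
out=[]
for n,(u0,v0,u1,v1) in dict(top=(315,150,390,210),scene=(290,140,365,195)).items():
    S_=5;c=np.clip(ims[n][v0:v1,u0:u1,::-1]*1.4,0,255).astype(np.uint8);c=cv2.resize(c,None,fx=S_,fy=S_,interpolation=cv2.INTER_CUBIC)
    for P_ in(LID[[0,1,3,2]],LID[[4,5,7,6]],np.array(BAR)[[1,3,7,5]]):
        q=proj(n,Tw(r.x,P_));q=((q+.5-[u0,v0])*S_-.5)
        cv2.polylines(c,[np.round(q).astype(int)],True,(0,0,255),1)
    out.append(c[:275,:375])
cv2.imwrite("pics/ovl.png",np.hstack(out))
E
python3 fitlid.py
```

```text
lid pts [ 0.4754 -0.2593  1.1906] [ 0.14  0.15 -0.15 -0.27 -0.2  -0.22  0.21  0.33]
top lid mask [ 0.4759 -0.2598  1.206 ] 101 1646.0
scene lid mask [ 0.4742 -0.2588  1.1791] 53 1059.0
syr [[0.46   0.2843 0.006 ]
 [0.3532 0.3089 0.006 ]] 0.10962244943868434 yaw -0.22663779061332728 mid [0.4066 0.2966 0.006 ]
[[ 0.35   0.    -0.937]
 [ 0.937 -0.     0.35 ]
 [-0.    -1.    -0.   ]]
```

View pics/ovl.png

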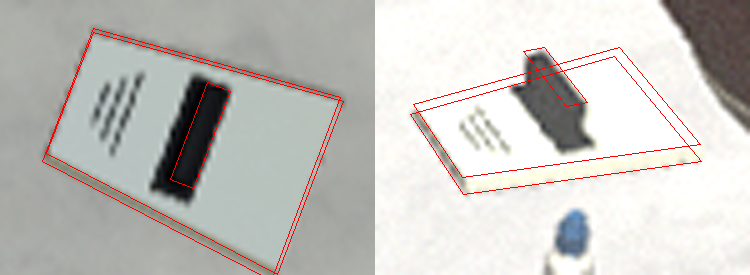

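View pics/s_syr.png

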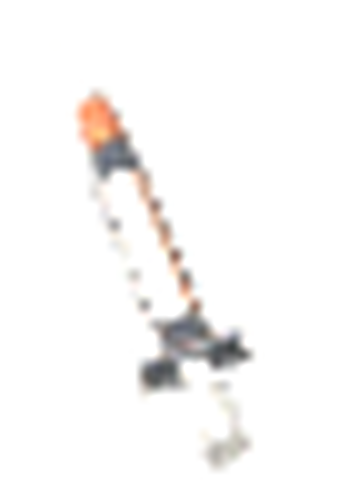

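```bash
cat >> h.py <<'E'
def Rdown(yaw):
    x=np.array([np.cos(yaw),np.sin(yaw),0]);y=np.array([0,0,-1.]);return np.c_[x,y,np.cross(x,y)]
def row(*targets):
    """targets: (x,y,z,yaw) -> tool-frame shift mm + rotvec deg from the present pose"""
    s=monitor.sense();w,x,y,z=s["eef_rot"];R0=R.from_quat([x,y,z,w]).as_matrix();p0=np.array(s["tool_pos"])
    print("t",round(s["t"],2),"pos",np.round(p0,4),"yaw",round(np.arctan2(R0[1,0],R0[0,0]),4),"tilt",np.round(R0[2,[0,2]],4),"q",np.round(s["joint_positions"],2),"F",np.round(s["ft_force"],1),"gap",round(float(s["finger_gap"]),4))
    for t in targets:
        d=R0.T@(np.array(t[:3])-p0);rv=R.from_matrix(R0.T@Rdown(t[3])).as_rotvec(degrees=True)
        print("shift",np.round(d,4),"rot",np.round(rv,2),"dist",round(np.linalg.norm(d),3))
E
python3 -c "
from h import *
row((.4085,.296,.09,1.344),(.4085,.296,.0125,1.344))"
```

```text
t 1.3 pos [0.2276 0.6088 0.2297] yaw 1.213 tilt [-0. -0.] q [-1.24  0.61 -0.01  1.42  0.01  1.1  -0.04] F [0.7 0.  0.1] gap 0.0928
shift [-0.2297  0.1397 -0.279 ] rot [ 0.   -7.51 -0.  ] dist 0.387
shift [-0.2297  0.2172 -0.279 ] rot [ 0.   -7.51 -0.  ] dist 0.422
```

>>> send_rows(
  steps="-0.057 0.035 -0.07 0 -2 0 0.04; -0.115 0.07 -0.14 0 -4 0 0.04; -0.172 0.105 -0.209 0 -6 0 0.04; -0.23 0.14 -0.279 0 -7.5 0 0.04; -0.23 0.14 -0.279 0 -7.5 0 0.04; -0.23 0.14 -0.279 0 -7.5 0 0.04; -0.23 0.14 -0.279 0 -7.5 0 0.04; -0.23 0.14 -0.279 0 -7.5 0 0.04; -0.23 0.14 -0.279 0 -7.5 0 0.04; -0.23 0.14 -0.279 0 -7.5 0 0.04",
  newtons=15,
)

```text
t: 2.55
tool_pos: [0.4076, 0.2979, 0.0902]
eef_rot: [0.553, -0.552, -0.442, 0.441]
ft_force: [-0.4, 0.7, 0.6]
finger_gap: 0.04
```

```bash
python3 -c "
from h import *
row((.4085,.296,.09,1.344),(.4085,.296,.0125,1.344))
im=cap('scene');crop(im,120,150,280,270,'a1.png',5)"
```

```text
t 2.55 pos [0.4076 0.2979 0.0902] yaw 1.3476 tilt [ 0.0019 -0.0002] q [-0.63  0.59 -0.06  1.99  0.06  0.56  0.61] F [-0.4  0.7  0.6] gap 0.04
shift [-0.0017  0.0002 -0.0013] rot [0.01 0.21 0.11] dist 0.002
shift [-0.0018  0.0777 -0.0013] rot [0.01 0.21 0.11] dist 0.078
```

View pics/a1.png

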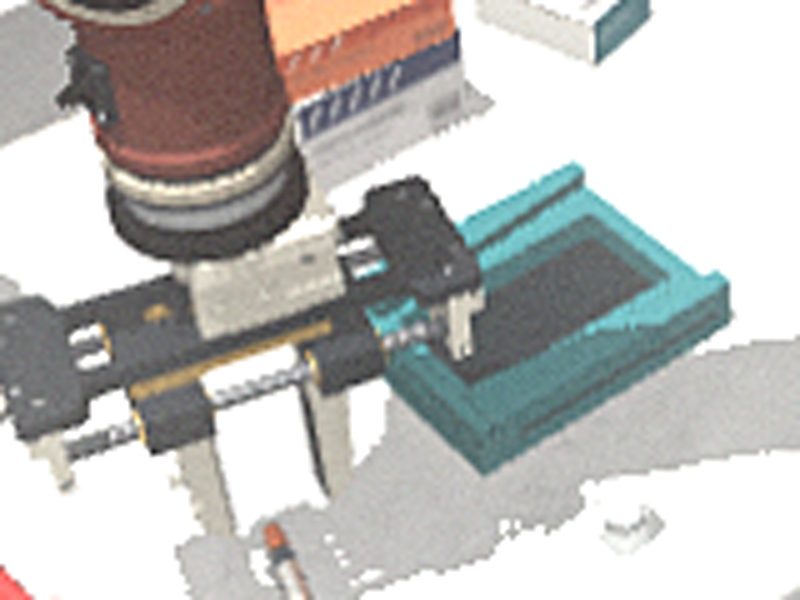

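>>> send_rows(
  steps="-0.0015 0.035 -0.0013 0 0 0 0.035; -0.0015 0.062 -0.0013 0 0 0 0.035; -0.0015 0.077 -0.0013 0 0 0 0.035; -0.0015 0.077 -0.0013 0 0 0 0.035; -0.0015 0.077 -0.0013 0 0 0 0.0; -0.0015 0.077 -0.0013 0 0 0 0.0; -0.0015 0.077 -0.0013 0 0 0 0.0; -0.0015 0.077 -0.0013 0 0 0 0.0; -0.0015 0.077 -0.0013 0 0 0 0.0; -0.0015 0.07 -0.0013 0 0 0 0.0; -0.0015 0.03 -0.0013 0 0 0 0.0; -0.0015 -0.02 -0.0013 0 0 0 0.0; -0.0015 -0.02 -0.0013 0 0 0 0.0; -0.0015 -0.02 -0.0013 0 0 0 0.0",
  newtons=12,
)

```text
t: 4.35
tool_pos: [0.4081, 0.2953, 0.1098]
eef_rot: [0.553, -0.552, -0.441, 0.441]
ft_force: [-0.2, 0.1, -1.2]
finger_gap: 0.0108
```

```bash
python3 -c "
from h import *
row((.493,.1,.11,.017),(.493,.1,.0175,.017))
im=cap('scene');crop(im,120,170,250,270,'a2.png',6)"
```

```text
t 4.35 pos [0.4081 0.2953 0.1098] yaw 1.3471 tilt [0.0006 0.0004] q [-0.62  0.56 -0.07  1.98  0.06  0.61  0.62] F [-0.2  0.1 -1.2] gap 0.0108
shift [-0.1716 -0.0004 -0.1261] rot [-4.000e-02  7.621e+01  1.000e-02] dist 0.213
shift [-0.1716  0.0921 -0.1261] rot [-4.000e-02  7.621e+01  1.000e-02] dist 0.232
```

View pics/a2.png

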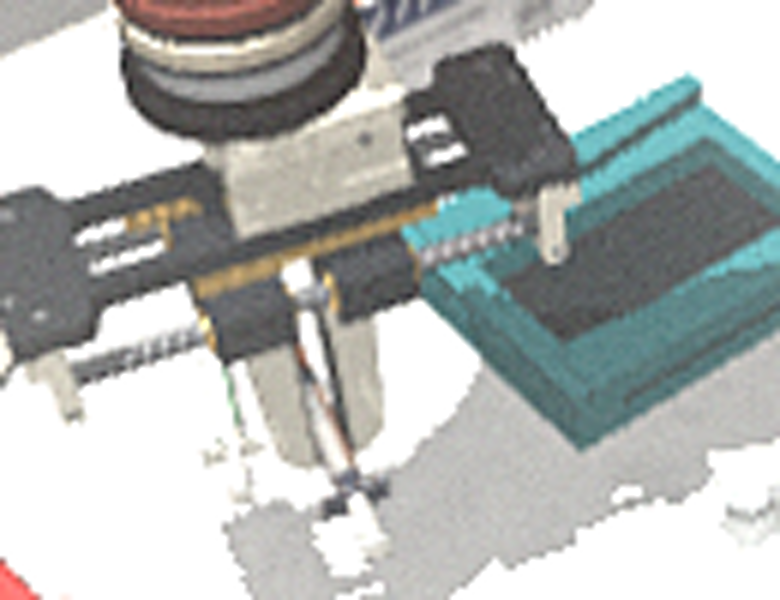

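```bash
python3 -c "
from h import *
im=cap('scene');c=im[205:270,145:205,::-1];cv2.imwrite('pics/a3.png',cv2.resize(c,None,fx=9,fy=9,interpolation=cv2.INTER_CUBIC))
g=np.array([.4081,.2953,.1098]);d=np.array([np.cos(-.224),np.sin(-.224),0])
for o in(-.058,-.031,0,.036,.051): print(o,(proj('scene',g+d*o-[0,0,.006])[0]-[145,205]+.5)*9)
im=cap('top');print((proj('top',g)[0]))
c=im[130:230,100:230,::-1];cv2.imwrite('pics/a4.png',cv2.resize(c,None,fx=6,fy=6,interpolation=cv2.INTER_CUBIC))
"
```

```text
-0.058 [343.67401249 504.67017234]
-0.031 [306.17867064 423.58649408]
0 [265.23657074 334.75634224]
0.036 [220.32251475 236.95464817]
0.051 [202.39245942 197.80738128]
[154.63739312 199.47005131]
```

View pics/a3.png

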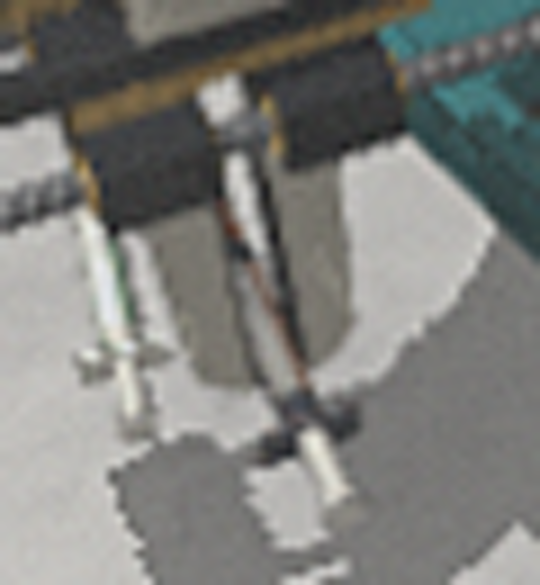

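View pics/a4.png

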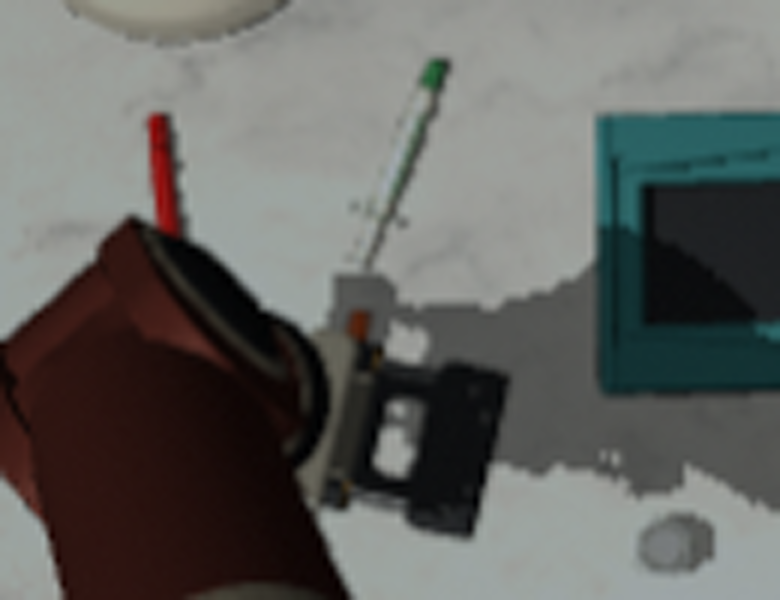

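>>> send_rows(
  steps="-0.022 0 -0.016 0 9.5 0 0; -0.044 0 -0.032 0 19 0 0; -0.066 0 -0.048 0 28.5 0 0; -0.088 0 -0.064 0 38 0 0; -0.11 0 -0.08 0 47.5 0 0; -0.132 0 -0.096 0 57 0 0; -0.154 0 -0.112 0 66.5 0 0; -0.175 0 -0.126 0 76.2 0 0; -0.175 0 -0.126 0 76.2 0 0; -0.175 0 -0.126 0 76.2 0 0; -0.175 0 -0.126 0 76.2 0 0; -0.175 0 -0.126 0 76.2 0 0; -0.175 0 -0.126 0 76.2 0 0; -0.175 0 -0.126 0 76.2 0 0",
)

```text
t: 6.25
tool_pos: [0.4918, 0.0966, 0.1088]
eef_rot: [-0.707, 0.707, 0.006, -0.007]
ft_force: [0.5, -1.3, -0.5]
finger_gap: 0.0106
```

```bash
python3 -c "
from h import *
row((.493,.0967,.11,.017),(.493,.0967,.0185,.017))
im=cap('scene');c=im[165:265,160:285,::-1];cv2.imwrite('pics/a5.png',cv2.resize(c,None,fx=6,fy=6,interpolation=cv2.INTER_CUBIC))
"
```

```text
t 6.25 pos [0.4918 0.0966 0.1088] yaw 0.0176 tilt [-0.002  -0.0005] q [-0.43  0.57  0.29  1.99 -0.27  0.62  0.05] F [ 0.5 -1.3 -0.5] gap 0.0106
shift [ 0.0012 -0.0012  0.0001] rot [ 0.03  0.03 -0.11] dist 0.002
shift [0.0014 0.0903 0.0001] rot [ 0.03  0.03 -0.11] dist 0.09
```

View pics/a5.png

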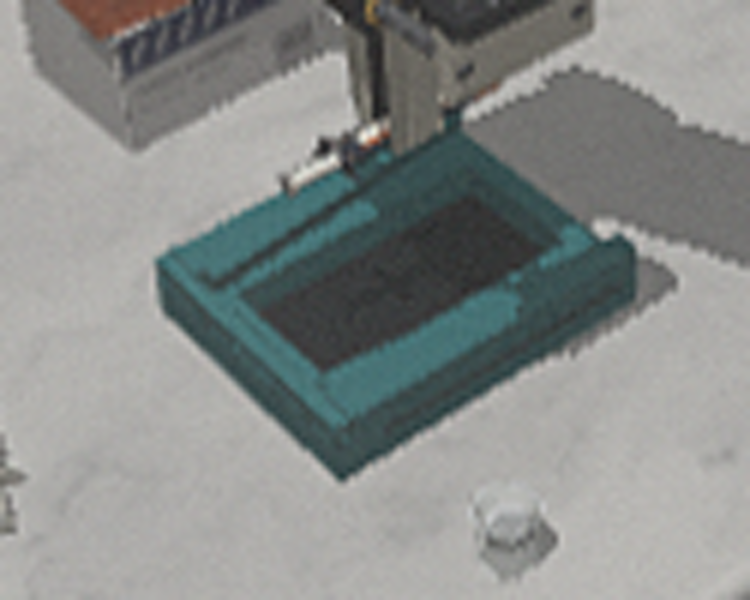

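>>> send_rows(
  steps="0.0013 0.03 0 0 0 0 0; 0.0013 0.06 0 0 0 0 0; 0.0013 0.08 0 0 0 0 0; 0.0013 0.088 0 0 0 0 0; 0.0013 0.0905 0 0 0 0 0; 0.0013 0.0905 0 0 0 0 0; 0.0013 0.0905 0 0 0 0 0.022; 0.0013 0.0905 0 0 0 0 0.022; 0.0013 0.0905 0 0 0 0 0.022; 0.0013 0.08 0 0 0 0 0.022; 0.0013 0.05 0 0 0 0 0.022; 0.0013 0.01 0 0 0 0 0.022; 0.0013 -0.02 0 0 0 0 0.03; 0.0013 -0.02 0 0 0 0 0.03",
)

```text
t: 8.05
tool_pos: [0.4948, 0.0968, 0.1315]
eef_rot: [0.707, -0.707, -0.008, 0.005]
ft_force: [-0.1, 0.4, 0.1]
finger_gap: 0.0293
```

```bash
python3 -c "
from h import *
row((.475,-.259,.11,1.19),(.475,-.259,.09,1.19))
im=cap('scene');c=im[165:265,160:285,::-1];cv2.imwrite('pics/a6.png',cv2.resize(c,None,fx=6,fy=6,interpolation=cv2.INTER_CUBIC))
"
```

```text
t 8.05 pos [0.4948 0.0968 0.1315] yaw 0.0174 tilt [0.0039 0.0009] q [-0.45  0.54  0.31  1.97 -0.26  0.67  0.04] F [-0.1  0.4  0.1] gap 0.0293
shift [-0.0261  0.021  -0.3555] rot [  0.09 -67.18   0.22] dist 0.357
shift [-0.0261  0.041  -0.3555] rot [  0.09 -67.18   0.22] dist 0.359
```

View pics/a6.png

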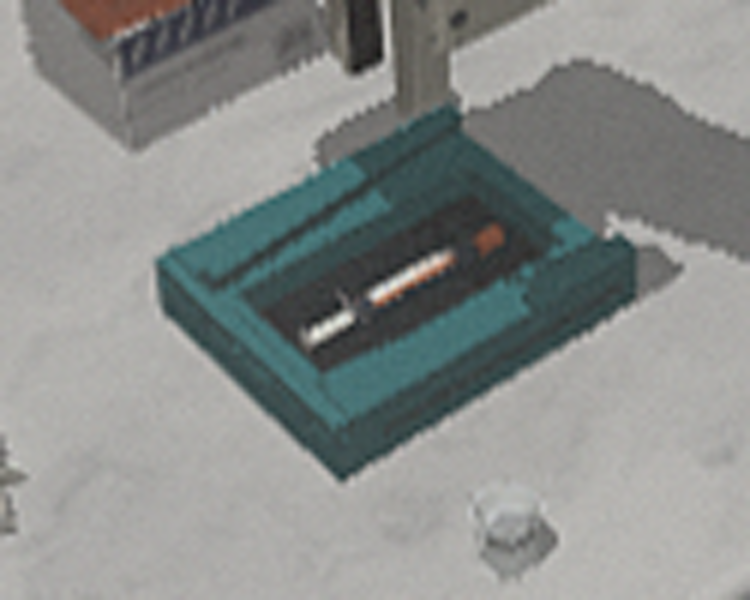

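>>> send_rows(
  steps="-0.003 0.002 -0.045 0 -8.4 0 0.045; -0.007 0.005 -0.09 0 -16.8 0 0.045; -0.01 0.008 -0.133 0 -25.2 0 0.045; -0.013 0.01 -0.178 0 -33.6 0 0.045; -0.016 0.013 -0.222 0 -42 0 0.045; -0.02 0.016 -0.267 0 -50.4 0 0.045; -0.023 0.018 -0.311 0 -58.8 0 0.045; -0.026 0.021 -0.3555 0 -67.2 0 0.045; -0.026 0.021 -0.3555 0 -67.2 0 0.045; -0.026 0.021 -0.3555 0 -67.2 0 0.045; -0.026 0.021 -0.3555 0 -67.2 0 0.045; -0.026 0.021 -0.3555 0 -67.2 0 0.045; -0.026 0.021 -0.3555 0 -67.2 0 0.045; -0.026 0.021 -0.3555 0 -67.2 0 0.045",
)

```text
t: 9.85
tool_pos: [0.474, -0.2588, 0.1089]
eef_rot: [-0.585, 0.585, 0.397, -0.396]
ft_force: [0.0, 0.8, 0.2]
finger_gap: 0.0451
```

```bash
python3 -c "
from h import *
row((.475,-.259,.06,1.19),(.475,-.259,.0255,1.19))
im=cap('scene');c=im[110:210,270:395,::-1];cv2.imwrite('pics/a7.png',cv2.resize(c,None,fx=6,fy=6,interpolation=cv2.INTER_CUBIC))
"
```

```text
t 9.85 pos [ 0.474  -0.2588  0.1089] yaw 1.1911 tilt [ 0.0004 -0.0005] q [ 0.52  0.6  -0.09  1.88  0.08  0.67  1.57] F [0.  0.8 0.2] gap 0.0451
shift [ 0.0002  0.0489 -0.001 ] rot [0.03 0.06 0.02] dist 0.049
shift [ 0.0001  0.0834 -0.001 ] rot [0.03 0.06 0.02] dist 0.083
```

View pics/a7.png

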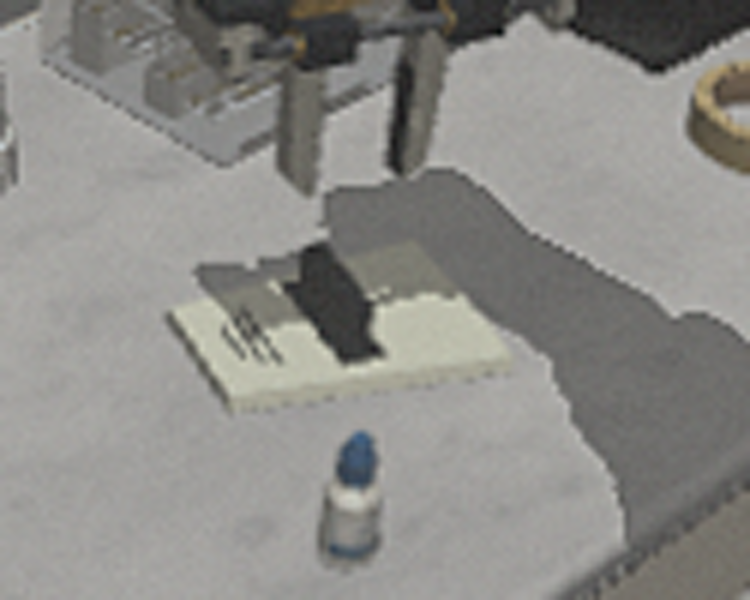

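>>> send_rows(
  steps="0 0.035 -0.001 0 0 0 0.04; 0 0.065 -0.001 0 0 0 0.04; 0 0.08 -0.001 0 0 0 0.04; 0 0.083 -0.001 0 0 0 0.04; 0 0.083 -0.001 0 0 0 0.04; 0 0.083 -0.001 0 0 0 0; 0 0.083 -0.001 0 0 0 0; 0 0.083 -0.001 0 0 0 0; 0 0.083 -0.001 0 0 0 0; 0 0.083 -0.001 0 0 0 0; 0 0.083 -0.001 0 0 0 0",
  newtons=35,
)

```text
t: 11.28
tool_pos: [0.4751, -0.2596, 0.0263]
eef_rot: [-0.585, 0.586, 0.397, -0.396]
ft_force: [-0.4, 0.8, 4.6]
finger_gap: 0.0139
```

```bash
python3 -c "
from h import *
row((.493,.0327,.15,1.588),)
"
```

```text
t 11.28 pos [ 0.4751 -0.2596  0.0263] yaw 1.1908 tilt [ 0.     -0.0011] q [ 0.5   0.73 -0.07  1.93  0.1   0.48  1.56] F [-0.4  0.8  4.6] gap 0.0139
shift [ 0.2781 -0.1238  0.0916] rot [ 6.000e-02 -2.276e+01 -1.000e-02] dist 0.318
```

>>> send_rows(
  steps="0 -0.02 0 0 0 0 0; 0 -0.06 0 0 0 0 0; 0 -0.09 0 0 0 0 0; 0.04 -0.09 0.013 0 -3.3 0 0; 0.08 -0.09 0.026 0 -6.6 0 0; 0.12 -0.09 0.04 0 -9.9 0 0; 0.16 -0.09 0.053 0 -13.2 0 0; 0.2 -0.09 0.066 0 -16.5 0 0; 0.24 -0.09 0.08 0 -19.8 0 0; 0.277 -0.09 0.0925 0 -22.8 0 0; 0.277 -0.09 0.0925 0 -22.8 0 0; 0.277 -0.09 0.0925 0 -22.8 0 0; 0.277 -0.09 0.0925 0 -22.8 0 0; 0.277 -0.09 0.0925 0 -22.8 0 0",
)

```text
t: 13.02
tool_pos: [0.4917, 0.0308, 0.1161]
eef_rot: [0.496, -0.496, -0.504, 0.504]
ft_force: [-0.4, 0.5, -1.8]
finger_gap: 0.0138
```

```bash
python3 -c "
from h import *
row((.4941,.0317,.11,1.588),(.4941,.0317,.0483,1.588))
for n,(u0,v0,u1,v1) in dict(top=(180,130,300,225),scene=(165,140,290,240)).items():
  im=cap(n);c=np.clip(im[v0:v1,u0:u1,::-1]*1.4,0,255).astype(np.uint8);cv2.imwrite(f'pics/a8{n}.png',cv2.resize(c,None,fx=6,fy=6,interpolation=cv2.INTER_CUBIC))
"
```

```text
t 13.03 pos [0.4917 0.0308 0.1161] yaw 1.5864 tilt [-0.0009 -0.0006] q [ 0.01  0.54 -0.17  2.    0.15  0.62  1.33] F [-0.4  0.5 -1.8] gap 0.0138
shift [ 0.0009  0.0061 -0.0024] rot [ 0.04 -0.09 -0.05] dist 0.007
shift [ 0.001   0.0678 -0.0024] rot [ 0.04 -0.09 -0.05] dist 0.068
```

View pics/a8top.png

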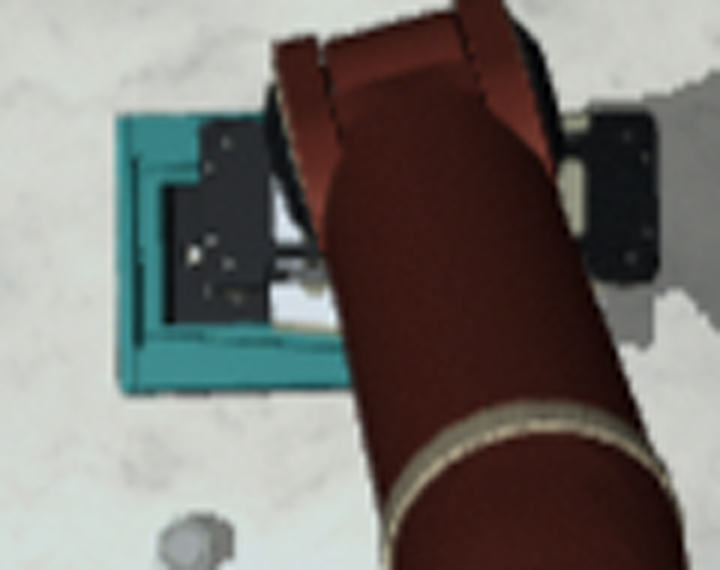

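View pics/a8scene.png

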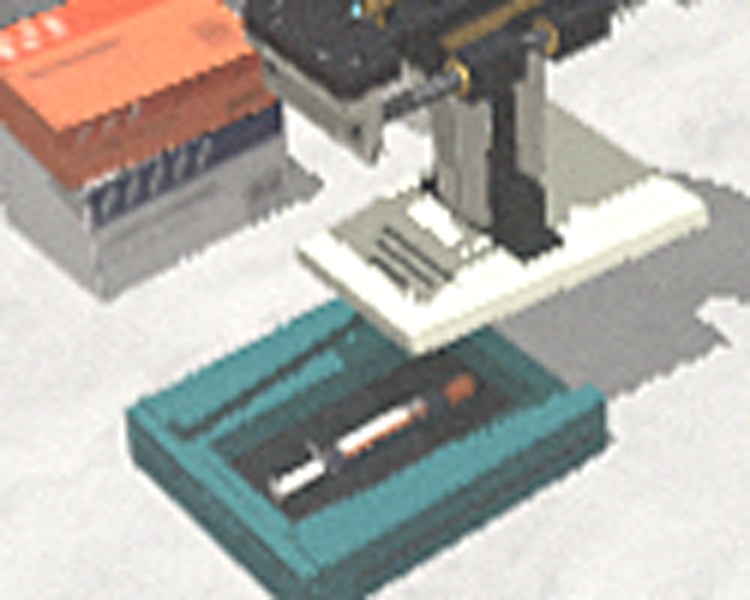

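```bash
cat > ovlid.py <<'E'
from h import *
import sys
s=monitor.sense();p=np.array(s["tool_pos"]);w,x,y,z=s["eef_rot"];R0=R.from_quat([x,y,z,w]).as_matrix();yaw=np.arctan2(R0[1,0],R0[0,0])
dy=float(sys.argv[2]) if len(sys.argv)>2 else 0; dyaw=float(sys.argv[3]) if len(sys.argv)>3 else 0
L=(p[0]-np.sin(yaw)*dy,p[1]+np.cos(yaw)*dy,yaw+dyaw,p[2]-.0263)
C=(.493,.0967,1.588)
u0,v0,u1,v1=165,140,295,245;S=6
im=cap("scene");c=np.clip(im[v0:v1,u0:u1,::-1]*1.2,0,255).astype(np.uint8);c=cv2.resize(c,None,fx=S,fy=S,interpolation=cv2.INTER_CUBIC)
def pl(q,T,col):
    q=proj("scene",Tw(T,q));cv2.polylines(c,[np.round((q+.5-[u0,v0])*S-.5).astype(int)],True,col,1)
for P_ in(LID[[0,1,3,2]],LID[[4,5,7,6]]): pl(P_,L,(0,0,255))
pl([(-.075,-.067,.0335),(.088,-.067,.0335),(.088,.067,.0335),(-.075,.067,.0335)],C,(255,0,255))
pl([(-.062,-.035,.022),(.068,-.035,.022),(.068,.035,.022),(-.062,.035,.022)],C,(255,0,255))
cv2.imwrite("pics/"+sys.argv[1],c);print(np.round(L,4))
E
python3 ovlid.py b1.png
```

```text
[0.4918 0.0313 1.5873 0.0899]
```

View pics/b1.png

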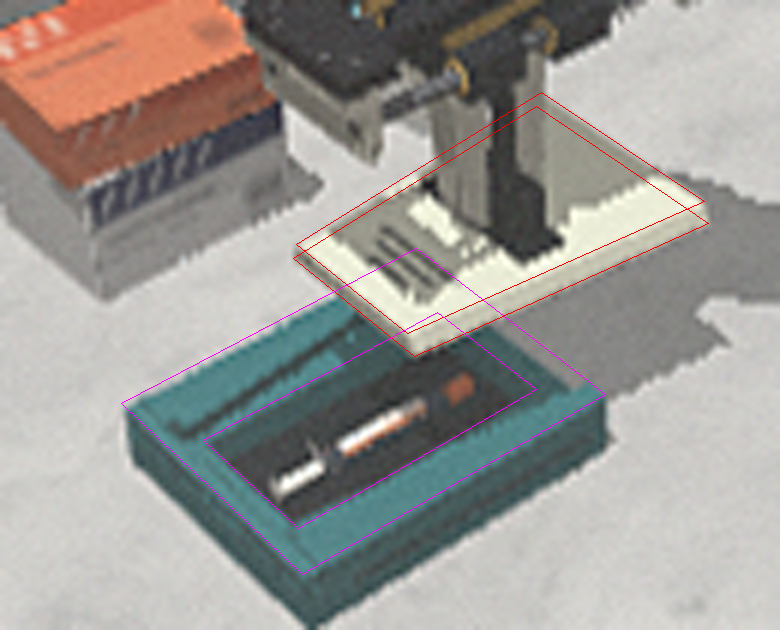

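>>> send_rows(
  steps="0.001 0.015 -0.0024 0 0 0 0; 0.001 0.035 -0.0024 0 0 0 0; 0.001 0.052 -0.0024 0 0 0 0; 0.001 0.052 -0.0024 0 0 0 0; 0.001 0.052 -0.0024 0 0 0 0; 0.001 0.052 -0.0024 0 0 0 0",
)

```text
t: 13.92
tool_pos: [0.4948, 0.0326, 0.0648]
eef_rot: [-0.495, 0.496, 0.505, -0.504]
ft_force: [-0.3, -0.3, -2.5]
finger_gap: 0.0138
```

```bash
python3 ovlid.py b2.png; python3 -c "
from h import *
row((.4941,.0317,.11,1.588),(.4941,.0317,.0483,1.588))"
```

```text
[0.4948 0.0326 1.5876 0.0385]
t 13.97 pos [0.4947 0.0325 0.0648] yaw 1.5876 tilt [-0.0004 -0.0024] q [-0.02  0.63 -0.14  2.03  0.18  0.49  1.3 ] F [-0.2 -0.2 -3.3] gap 0.0138
shift [-0.0008 -0.0452  0.0006] rot [ 0.14 -0.02 -0.02] dist 0.045
shift [-0.0008  0.0165  0.0007] rot [ 0.14 -0.02 -0.02] dist 0.017
```

View pics/b2.png

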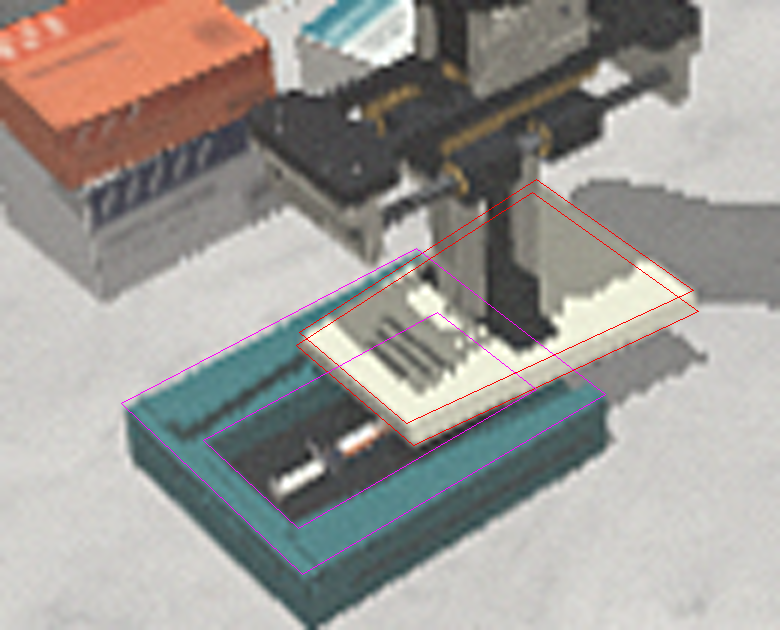

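>>> send_rows(
  steps="-0.0015 0.003 0.0008 0.1 0 0 0; -0.0015 0.006 0.0008 0.1 0 0 0; -0.0015 0.009 0.0008 0.1 0 0 0; -0.0015 0.012 0.0008 0.1 0 0 0; -0.0015 0.014 0.0008 0.1 0 0 0; -0.0015 0.014 0.0008 0.1 0 0 0; -0.0015 0.014 0.0008 0.1 0 0 0",
)

```text
t: 14.85
tool_pos: [0.4941, 0.0311, 0.0508]
eef_rot: [-0.496, 0.496, 0.504, -0.504]
ft_force: [-0.1, -0.3, -2.4]
finger_gap: 0.014
```

```bash
python3 ovlid.py b3.png; python3 -c "
from h import *
row((.4941,.0317,.11,1.588),(.4941,.0317,.0483,1.588));s=monitor.sense();print(s['wrist_torque'])"
```

```text
[0.4941 0.0311 1.5876 0.0245]
t 14.9 pos [0.4941 0.031  0.0509] yaw 1.5876 tilt [-0.0004 -0.0008] q [-0.02  0.65 -0.13  2.04  0.18  0.46  1.3 ] F [ 0.  -0.1 -1.4] gap 0.0139
shift [ 0.0006 -0.0591 -0.0001] rot [ 0.05 -0.03 -0.02] dist 0.059
shift [ 0.0007  0.0026 -0.    ] rot [ 0.05 -0.03 -0.02] dist 0.003
[ 0.07600582 -0.00144896 -0.07319819]
```

View pics/b3.png

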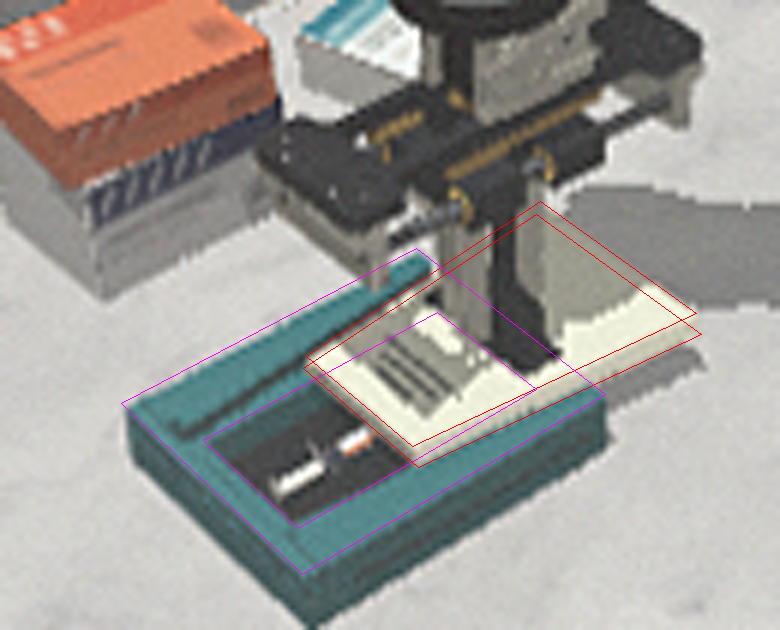

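>>> send_rows(
  steps="0.0005 0.0015 0 0 0 0 0; 0.0005 0.0027 0 0 0 0 0; 0.0005 0.0033 0 0 0 0 0; 0.0005 0.0033 0 0 0 0 0; 0.0005 0.0033 0 0 0 0 0",
)

```text
t: 15.52
tool_pos: [0.4941, 0.0316, 0.0483]
eef_rot: [-0.495, 0.496, 0.504, -0.504]
ft_force: [-1.5, 0.5, 6.0]
finger_gap: 0.0137
```

```bash
python3 -c "
from h import *
row((.4941,.0317,.11,1.588),(.493,.0867,.0483,1.588));s=monitor.sense();print(s['wrist_torque'])"
```

```text
t 15.53 pos [0.4941 0.0316 0.0483] yaw 1.5877 tilt [-0.0005 -0.0013] q [-0.02  0.66 -0.13  2.04  0.18  0.45  1.3 ] F [-1.5  0.5  6. ] gap 0.0137
shift [ 0.0001 -0.0617 -0.    ] rot [ 0.07 -0.02 -0.03] dist 0.062
shift [ 0.0551 -0.      0.0002] rot [ 0.07 -0.02 -0.03] dist 0.055
[0.09702645 0.36146947 0.00489071]
```

>>> send_rows(
  steps="0.004 0 0 0 0 0 0; 0.01 0 0 0 0 0 0; 0.016 0 0 0 0 0 0; 0.022 0 0 0 0 0 0; 0.028 0 0 0 0 0 0; 0.033 0 0 0 0 0 0; 0.038 0 0 0 0 0 0; 0.042 0 0 0 0 0 0; 0.042 0 0 0 0 0 0",
  newtons=10,
)

```text
t: 16.65
tool_pos: [0.4934, 0.0746, 0.0483]
eef_rot: [-0.495, 0.496, 0.505, -0.504]
ft_force: [-0.0, 0.9, 1.2]
finger_gap: 0.0139
```

```bash
python3 -c "
from h import *
row((.493,.0867,.0483,1.588));s=monitor.sense();print(s['wrist_torque'])"; python3 ovlid.py b4.png
```

```text
t 16.65 pos [0.4934 0.0746 0.0483] yaw 1.5886 tilt [ 0.0006 -0.0016] q [-0.11  0.66 -0.12  2.03  0.17  0.46  1.23] F [-0.   0.9  1.2] gap 0.0139
shift [0.0121 0.     0.0002] rot [0.09 0.04 0.03] dist 0.012
[ 0.25527684  0.08642414 -0.02251174]
[0.4934 0.0746 1.5886 0.022 ]
```

View pics/b4.png

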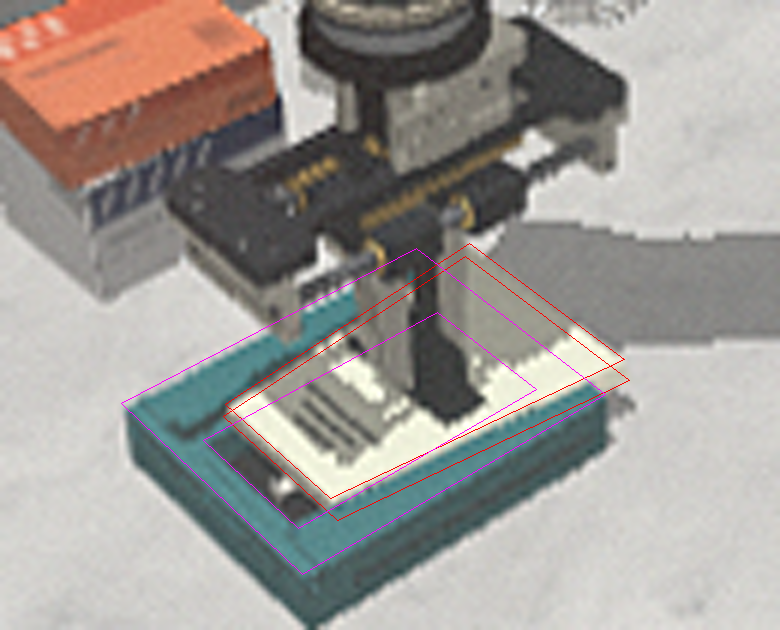

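>>> send_rows(
  steps="0 0 0 0 0 0 0.02; 0 0 0 0 0 0 0.02; 0.004 0 0 0 0 0 0.02; 0.008 0 0 0 0 0 0.02; 0.012 0 0 0 0 0 0.02; 0.015 0 0 0 0 0 0.02; 0.018 0 0 0 0 0 0.02; 0.02 0 0 0 0 0 0.02; 0.02 0 0 0 0 0 0.02",
)

```text
t: 17.82
tool_pos: [0.4932, 0.0949, 0.0484]
eef_rot: [-0.495, 0.496, 0.505, -0.504]
ft_force: [0.5, -0.2, 0.3]
finger_gap: 0.02
```

```bash
python3 -c "
from h import *
row((.493,.0997,.0483,1.588));s=monitor.sense();print(s['wrist_torque'])"
```

```text
t 17.82 pos [0.4932 0.0949 0.0484] yaw 1.5889 tilt [ 0.0009 -0.0019] q [-0.16  0.66 -0.12  2.02  0.16  0.46  1.2 ] F [ 0.5 -0.2  0.3] gap 0.02
shift [0.0048 0.0001 0.0001] rot [0.11 0.05 0.05] dist 0.005
[0.00886308 0.06173382 0.03690811]
```

>>> send_rows(
  steps="0.001 0 0 0 0 0 0.02; 0.002 0 0 0 0 0 0.02; 0.003 0 0 0 0 0 0.02; 0.004 0 0 0 0 0 0.02; 0.005 0 0 0 0 0 0.02; 0.005 0 0 0 0 0 0.02",
)

```text
t: 18.58
tool_pos: [0.4928, 0.0998, 0.0484]
eef_rot: [-0.495, 0.496, 0.505, -0.504]
ft_force: [-0.8, -1.3, 1.3]
finger_gap: 0.0197
```

```bash
python3 -c "
from h import *
row((.493,.1027,.0483,1.588));s=monitor.sense();print(s['wrist_torque'])"
```

```text
t 18.57 pos [0.4928 0.0998 0.0484] yaw 1.5889 tilt [ 0.0007 -0.0013] q [-0.17  0.66 -0.12  2.02  0.16  0.46  1.19] F [-0.8 -1.3  1.3] gap 0.0197
shift [ 0.0029  0.0001 -0.0002] rot [0.08 0.05 0.04] dist 0.003
[-0.25674059  0.16399022 -0.01980078]
```

>>> send_rows(
  steps="0.0005 0 0 0 0 0 0.02; 0.001 0 0 0 0 0 0.02; 0.0015 0 0 0 0 0 0.02; 0.002 0 0 0 0 0 0.02; 0.002 0 0 0 0 0 0.02",
)

```text
t: 19.2
tool_pos: [0.4928, 0.0999, 0.0483]
eef_rot: [0.495, -0.496, -0.504, 0.504]
ft_force: [-0.2, -6.5, 0.9]
finger_gap: 0.0202
```

```bash
python3 -c "
from h import *
row((.493,.1027,.0483,1.588));s=monitor.sense();print(s['wrist_torque'])"; python3 ovlid.py b5.png
```

```text
t 19.2 pos [0.4928 0.0999 0.0483] yaw 1.5874 tilt [-0.0017 -0.0008] q [-0.17  0.66 -0.11  2.02  0.16  0.47  1.19] F [-0.2 -6.5  0.9] gap 0.0202
shift [ 0.0028  0.     -0.0002] rot [ 0.05 -0.03 -0.1 ] dist 0.003
[-1.24430805 -0.00144034  0.04764783]
[0.4928 0.0999 1.5874 0.022 ]
```

View pics/b5.png

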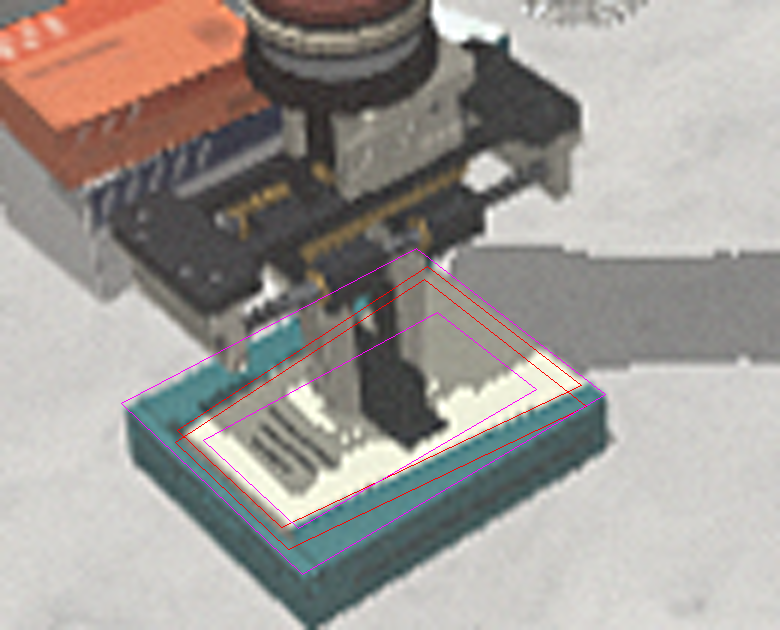

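>>> send_rows(
  steps="0.002 0 0 0 0 0 0.02; 0.003 0 0 0 0 0 0.02; 0.004 0 0 0 0 0 0.02; 0.004 0 0 0 0 0 0.02; 0.004 0 0 0 0 0 0.02",
)

```text
t: 19.88
tool_pos: [0.4929, 0.1, 0.0482]
eef_rot: [0.495, -0.498, -0.502, 0.505]
ft_force: [1.0, -8.9, 1.8]
finger_gap: 0.02
```

```bash
python3 -c "
from h import *
row((.493,.1027,.0483,1.588));s=monitor.sense();print(s['wrist_torque'])"
```

```text
t 19.88 pos [0.4929 0.1    0.0482] yaw 1.5843 tilt [-0.0065  0.0001] q [-0.18  0.66 -0.11  2.02  0.16  0.47  1.18] F [ 1.  -8.9  1.8] gap 0.02
shift [ 0.0027 -0.0001 -0.0002] rot [-0.01 -0.21 -0.37] dist 0.003
[-1.87751573 -0.04894573  0.08310856]
```

>>> send_rows(
  steps="0.003 0 0 0 0 0 0.02; 0.005 0 0 0 0 0 0.02; 0.006 0 0 0 0 0 0.02; 0.006 0 0 0 0 0 0.02; 0.006 0 0 0 0 0 0.02",
)

```text
t: 20.5
tool_pos: [0.4929, 0.1, 0.0482]
eef_rot: [0.495, -0.501, -0.498, 0.506]
ft_force: [0.3, -11.3, 2.6]
finger_gap: 0.0203
```

```bash
python3 -c "
from h import *
row((.493,.1027,.0483,1.588));s=monitor.sense();print(s['wrist_torque'])"
```

```text
t 20.5 pos [0.4929 0.1    0.0482] yaw 1.5796 tilt [-0.014   0.0015] q [-0.19  0.66 -0.1   2.02  0.16  0.47  1.17] F [  0.3 -11.3   2.6] gap 0.0203
shift [ 0.0027 -0.0002 -0.0002] rot [-0.09 -0.48 -0.8 ] dist 0.003
[-2.51685801 -0.09125323  0.07280525]
```

>>> send_rows(
  steps="0.005 0 0 0 -0.5 -0.8 0.02; 0.008 0 0 0 -0.5 -0.8 0.02; 0.009 0 0 0 -0.5 -0.8 0.02; 0.009 0 0 0 -0.5 -0.8 0.02; 0.009 0 0 0 -0.5 -0.8 0.02; 0.009 0 0 0 -0.5 -0.8 0.02",
)

```text
t: 21.25
tool_pos: [0.4928, 0.1002, 0.0482]
eef_rot: [0.496, -0.499, -0.499, 0.506]
ft_force: [1.6, -16.2, 6.1]
finger_gap: 0.0205
```

```bash
python3 -c "
from h import *
row((.493,.0970,.0483,1.588),(.493,.0970,.13,1.588));s=monitor.sense();print(s['wrist_torque'])"
```

```text
t 21.25 pos [0.4928 0.1002 0.0482] yaw 1.5815 tilt [-0.011   0.0039] q [-0.18  0.66 -0.1   2.02  0.16  0.48  1.18] F [  1.6 -16.2   6.1] gap 0.0205
shift [-0.0032 -0.0001 -0.0001] rot [-0.23 -0.37 -0.63] dist 0.003
shift [-0.0041 -0.0818  0.0002] rot [-0.23 -0.37 -0.63] dist 0.082
[-3.47858755 -0.14037763  0.10296409]
```

>>> send_rows(
  steps="-0.002 0 0 0 -0.4 -0.6 0.025; -0.0032 0 0 0 -0.4 -0.6 0.03; -0.0032 0 0 0 -0.4 -0.6 0.03; -0.0032 0 0 0 -0.4 -0.6 0.03; -0.0036 -0.02 0 0 -0.4 -0.6 0.03; -0.004 -0.05 0 0 -0.4 -0.6 0.03; -0.004 -0.09 0 0 -0.4 -0.6 0.03; -0.004 -0.12 0 0 -0.4 -0.6 0.03; -0.054 -0.13 0 0 -0.4 -0.6 0.03; -0.104 -0.13 0 0 -0.4 -0.6 0.03; -0.154 -0.13 0 0 -0.4 -0.6 0.03; -0.204 -0.13 0 0 -0.4 -0.6 0.03; -0.204 -0.13 0 0 -0.4 -0.6 0.03; -0.204 -0.13 0 0 -0.4 -0.6 0.03",
)

```text
t: 23.0
tool_pos: [0.4956, -0.101, 0.1803]
eef_rot: [0.496, -0.494, -0.504, 0.506]
ft_force: [0.4, -0.3, 0.1]
finger_gap: 0.0299
```

```bash
cat > fin.py <<'E'
from h import *
import sys
row((.493,.0970,.18,1.588))
C=(.493,.0967,1.588);L=(*C,.022)
out=[]
for n,(u0,v0,u1,v1) in dict(top=(185,130,275,215),scene=(175,160,265,245)).items():
    S=4.4 if 0 else 5;im=cap(n);c=np.clip(im[v0:v1,u0:u1,::-1]*(1.4 if n=="top" else 1.1),0,255).astype(np.uint8);a=c=cv2.resize(c,None,fx=S,fy=S,interpolation=cv2.INTER_CUBIC)
    a=c.copy()
    for P_ in(LID[[4,5,7,6]],): cv2.polylines(a,[np.round((proj(n,Tw(L,P_))+.5-[u0,v0])*S-.5).astype(int)],True,(0,0,255),1)
    out.append(a[:,:400])
cv2.imwrite("pics/"+sys.argv[1],np.hstack(out))
im=cap("scene");cv2.imwrite("pics/f_"+sys.argv[1],cv2.resize(im[:,:,::-1],(800,600)))
E
python3 fin.py c1.png
```

```text
t 23.0 pos [ 0.4956 -0.101   0.1803] yaw 1.5896 tilt [0.0007 0.004 ] q [ 0.27  0.46 -0.16  1.89  0.1   0.8   1.65] F [ 0.4 -0.3  0.1] gap 0.0299
shift [ 0.1981  0.0004 -0.0012] rot [-0.23  0.09  0.04] dist 0.198
```

View pics/c1.png

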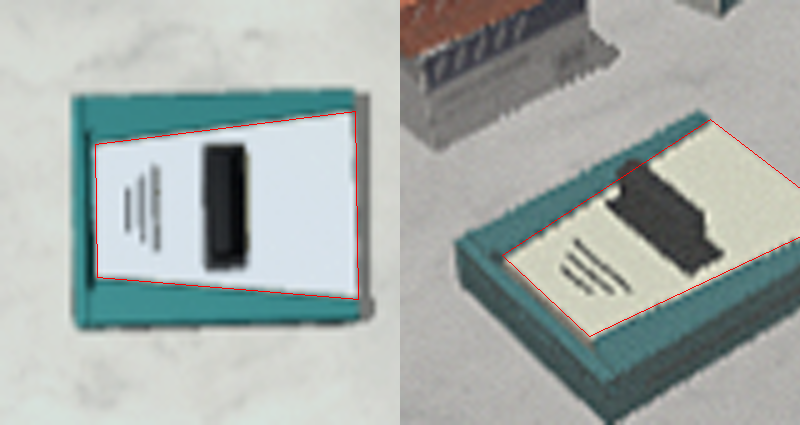

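View pics/f_c1.png

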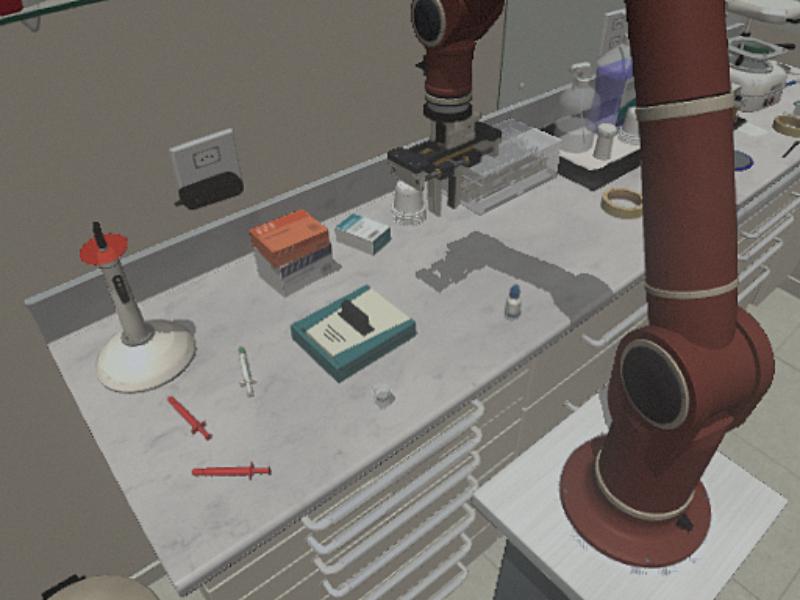

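```bash
python3 -c "
from rig import arm
print(arm.hand_in())"
```

```text
the job is handed in; nothing more can be done
None
```

The orange-capped syringe is in the case well, and the lid is home in the dovetail ways and released. I handed the job in at about 23 s, with the gripper clear of everything.

- **Syringe:** I laid it along the well and checked the picture before the lid went on. It lay flat, with all of it inside the well.
- **Lid:** I lowered it at the entry point with about 6 N of contact and slid it in under the overhangs. The last stretch I pushed with loose fingers. It stopped within about 1 mm of home and held there as the push rose from 6.5 N to 16 N. That peak is just over the 8 to 15 N you gave for wedging.
- **Final pictures:** In both cameras, after release, the lid matches the predicted home outline to about a pixel (2–3 mm) and covers the well.
- **Other things:** By eye, the green syringe, bottle, glass dish and red look-alikes are where they started.
- **Disagreement:** The two cameras put the case about 1.5 mm apart. I used a value in between, and the lid went in with almost no side force.
- **Not checked:** I did not pull back on the lid to test the wedge.

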